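# Snap a push greaser onto a guarded, tilted grease nipple and hold it

## Task

Swing the yellow guard hasp well off the tilted grease nipple on the green bearing block, then take the red push greaser out of its blue holder and press its mouth squarely onto the nipple until it snaps on and sits fully home. Finish while still gripping the greaser and holding it pressed home against its spring: do not let go. Leave the two T-nuts and the small cranked lever where they lie.

Things in the scene. Friction and masses are not known exactly. Their poses are not given: they have to be found in the camera images.
- hasp (a joint): Angle of the yellow guard hasp, a level steel strap 24 mm wide, 4 mm thick, 104 mm long lying over the nipple. 0 = closed, free end on its catch post; grows as the knob end swings, level, to the side the nipple leans to (clockwise from above), up to 2.0 rad. Stiff hinge (about 1 N at the knob), stays where left. Closed, it bars the way onto the nipple; beyond 1.4 rad it is well clear.
- hasp_knob (a point): Red upright round knob near the free end of the hasp, to pinch or push: 12 mm diameter, 26 mm tall, standing on the strap's upper face. The point is half-way up it, 13 mm above the strap's upper face and about 0.12 m above the bench; it moves with the hasp.
- hasp_hinge (a point): Point on the hasp's vertical hinge axis, at the height of hasp_knob and 82 mm from it horizontally. Fixed to the bearing block.
- bearing_block: Fixed green bearing block with a base 88 x 124 mm, origin at the centre of its underside. The nipple stands on top and leans towards the block's own -x. Two posts 12 mm thick, 101 mm high above the bench, hold the hasp's hinge (block's +y side) and catch (-y side), each about 49 mm to the side of the nipple.
- nipple: Fixed brass grease nipple. Its z axis is the nipple's axis, outward, leaning 0.38 rad from vertical. Origin: on that axis at the flat face of the 44 mm round green boss, about 73 mm above the bench. On the boss stand a foot 20 mm across (4 mm high), a neck 11 mm across and a ball head 18 mm across: head centre 17 mm, tip 26 mm from the origin along z.
- greaser_mid (a point): Centre, half-way up, of the push greaser: loose round tool, 120 mm long, about 0.23 kg, standing mouth down in the holder. z runs from mouth to black end. From the mouth: steel nose, 40 mm across at the rim, then 33 mm (0 to 42 mm); red grip 30 mm across (42 to 112 mm); black cap 33 mm across (112 to 120 mm). Grip it on the upper half of the red part.
- greaser_mouth (a point): Centre of the greaser's open mouth, in the plane of its rim, 60 mm from greaser_mid; z runs into the greaser. Entry 31 mm wide, narrowing to 23 mm within 8 mm. Four sprung jaw balls 8 mm inside snap over the nipple's head when the rim is about 9 mm from the boss (some 5 to 12 N). Fully home the rim rests on the boss: this point at the nipple's origin, the z axes agreeing.
- plunger (a joint): How far the sprung plunger inside the greaser is pushed in (m, 0 to 0.009). The nipple's tip meets it when the rim is 7 mm from the boss; about 0.0065 fully home. Its spring pushes back with 6 N at first, about 13 N fully home, and pushes the greaser off again if it is let go.
- holder: Fixed blue round holder on the bench, 54 mm across (foot 64 mm), 32 mm high; origin at the centre of its underside. Its cup is 45 mm wide inside with its floor 6 mm up; the greaser stands in it and is lifted straight up at least 30 mm to clear it.
- small_nut: Loose steel T-nut, 34 x 35 x 18 mm, origin at the centre of its underside; to be left alone.
- large_nut: Loose steel T-nut, 37 x 37 x 18 mm, origin at the centre of its underside; to be left alone.
- forged_lever: Loose small grey cranked lever, 78 x 39 x 12 mm, lying flat; origin at the centre of its underside; to be left alone.
Things that resemble listed ones, but are neither listed nor needed, are in the scene too. Of the things that look like the part that bears greaser_mid, the larger one is meant.

How it is judged:
By the outcome, as a careful person would: the job done as asked, in the order asked, and still so for the second after the job is handed in, while the arm keeps its last pose, push and grip.
It also fails if it takes over 58 s, if anything falls off the work surface, if the arm or the gripper's body presses on something with over 40 N, if the wrist force passes 120 N, or if a joint passes its speed limit or range.

## Robot

A 6-joint arm with a two-finger parallel gripper is mounted at the origin on a cart in front of the work surface, level with it; the furniture and walls round the work are solid. World frame = base frame: x ahead of the robot, y to its left, z up, the work surface at z = 0. Lengths are in mm, angles in rad, forces in N, time in s.
With the tool pointing down it reaches from about 325 to 1000 mm from the base axis. Payload 5.1 kg.
Tool frame: the origin (TCP) lies at the very end of the fingers, on their centre line; the grasp point (between the pads) lies 19 mm behind it; z points along the fingers, y is the line along which they close (so a half turn about z gives the same grasp; the last joint's range is limited). The gripper opens to 85 mm and grips with 20 to 120 N. Pads are 22 mm wide; open, the fingers measure 114 mm over their backs; the gripper's body (76 mm by 85 mm) begins 54 mm behind the grasp point. The pads swing forward as they close: fully open they stand 13 mm farther back than shut.
Start: joints at [-1.416, 0.124, 1.65, -0, 1.367, -0.083], TCP at [153.085, -631.704, 231.322] pointing down, gripper open.
Joint ranges: [-2.61, 2.61], [-1.02, 2.33], [0.03, 2.71], [-1.35, 4.49], [0.32, 2.68], [-2.91, 2.91]. Speed limits (rad/s): [2.57, 2.57, 3.14, 3.14, 3.14, 3.14].

## Interface

Orientations are given as a unit quaternion [x, y, z, w].
In Python, from workcell import state, capture, get_calibration, hand_in gives the robot as it stands.
- The arm moves only by the tool play_rows, never from a script. Its argument "targets" is a list of rows, each a list of 2 entries, a list of its own where there are three numbers: the shift along the world's x, y, z each as a share of 100 mm, from -1 to 1, then the turn, a rotation vector about the world's x, y, z each as a share of 1.5 rad, from -1 to 1. A call has 1 to 10 rows; each row shifts and turns the commanded pose from where the row before left it; what a row does not reach is not made up. A row lasts 1/8 s, in which the tool goes at most 62.5 mm and 10.7 degrees, less where a joint would pass 70% of its speed; a pose out of reach is approached as far as the arm can. A call with a number of a shift or a turn outside -1 to 1 is refused whole. A call with a gripper value outside its range is refused whole. "hand" is the opening, from 0 (shut) to 1 (fully open), set as the call begins (left out, the last holds). The fingers move at their own pace and stop on an object; "force" is the grip in N (left out, the last holds). Time passes only in rows, so rows that do not move let the fingers close. It gives the time, the measured TCP pose, the force, the opening and the grip force at its end, in the units of the state.
- state(): the state, without advancing time (a new reading comes with each control period).
- capture(name): name is "scene" or "top" or "wrist"; returns (picture, depth): 400x640x3 uint8, red, green, blue; 400x640 float32, mm along the optical axis (not along the pixel's ray), 0 where there is no reading.
- get_calibration(name): a dict with "intrinsics" (3x3 intrinsics, pixels), "k1" (the pictures are not rectified: a ray, as slopes to the right and down, at radius r is drawn at 1 + k1 r^2 times it, then the intrinsics apply), "eye" and "rotation" of the camera in the world. Camera axes: x right, y down, z forward; pixel columns grow to the right and rows downward; lengths in mm; the calibration is good to about 2 mm. A picture is of the moment at which its call begins: read the wrist's pose just before it. get_calibration takes no time and is no camera call; for the wrist camera it gives the pose at the moment of the call.
- hand_in(): hands the job in; it is judged then, once.
The state is a dict: "clock": time; "joint_positions": joint angles; "qd": joint speeds; "joint_efforts": joint torques, N m; "eef_pos": TCP position; "eef_rot": TCP orientation; "ft_force": force on the tool from outside, world axes, zero at the start; "ft_torque": the same for the moment, N m; "grip_width": opening from 0.0 (shut) to 1.0 (fully open); "gripper_force": force on a finger pad.
Only numpy, scipy, OpenCV 4.12 (cv2) and the standard library are available. Lean on these libraries where they do the work, as an engineer would, in place of code of your own. Each camera call takes 0.05 s, during which the arm holds its last target. There are 200 camera calls.

## Working session

There is one attempt and no reset: what is moved stays moved. The work goes in short steps, Python scripts to look and compute and a tool call to move; the robot and the scene stay as the last step left them, time stands still between calls to the robot, and variables do not carry over. Pictures are saved under pics/ and viewed, at most 10 in all, crops included, and the job is handed in when it is done.

Besides the shell and the picture viewer there is one more tool, called after "Call:" in YAML: its name, and indented under it one key for each argument. play_rows: Moves the arm, as the interface text tells. Its arguments: {"type":"object","properties":{"targets":{"type":"array","items":{"type":"array"}},"hand":{"type":"number"},"force":{"type":"number"}},"required":["targets"]}

```bash
mkdir -p pics; cat > h.py <<'E'
import numpy as np, cv2
from workcell import state, capture, get_calibration, hand_in
def load(n,tag):
    c=get_calibration(n); im,d=capture(n); np.savez(f'{tag}.npz',im=im,d=d,K=np.array(c['intrinsics']),k1=c['k1'],eye=np.array(c['eye']),R=np.array(c['rotation']))
    cv2.imwrite(f'pics/{tag}.png',im[...,::-1]); return get(tag)
def get(tag): return dict(np.load(f'{tag}.npz'))
def cloud(f):
    K=f['K']; v,u=np.mgrid[0:400,0:640].astype(float)
    p=np.stack([u,v],-1).reshape(-1,1,2)
    s=cv2.undistortPoints(p,K,np.array([float(f['k1']),0,0,0])).reshape(400,640,2)
    P=np.concatenate([s,np.ones((400,640,1))],-1)*f['d'][...,None]
    W=P@f['R'].T+f['eye']; W[f['d']==0]=np.nan; return W
E
python3 - <<'E'
from h import *
for n in ('scene','top'):
    f=load(n,n+'0'); print(n,f['K'].tolist(),f['k1'],f['eye'],f['R'].tolist())
a=np.vstack([get('scene0')['im'],get('top0')['im']])
E
ls pics
```

```text
scene [[456.26192169619935, 0.0, 315.2991363328153], [0.0, 456.26192169619935, 197.7935290387318], [0.0, 0.0, 1.0]] 0.03922962915450362 [ 89.10922008 592.84289614 850.05510651] [-0.33999357551750875, 0.8724665554798463, -0.32642445931156994, 0.1290486363318166]
top [[416.2862334251649, 0.0, 321.34258357042887], [0.0, 416.2862334251649, 198.39837771395878], [0.0, 0.0, 1.0]] -0.022927335948750644 [ 451.55460504  105.6544556  1027.65602341] [-0.6956886908505262, 0.7161659881516796, -0.03484895255545098, 0.043692943860504756]
scene0.png
top0.png
```

View pics/scene0.png

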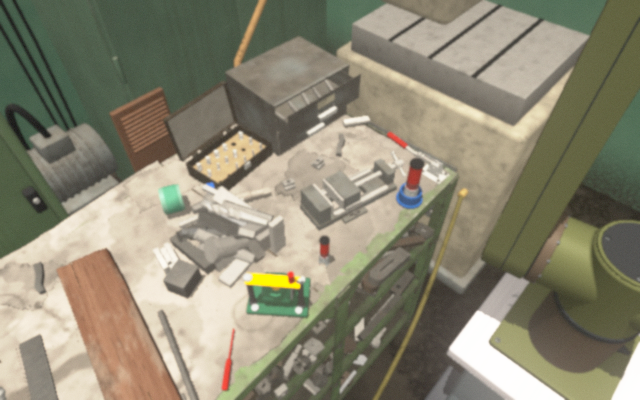

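View pics/top0.png

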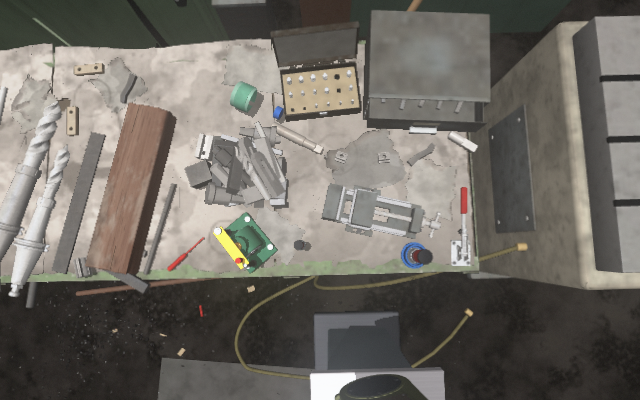

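The scene view shows the yellow hasp on the green block near (278,285), with its red knob at (291,277). The large red greaser stands in the blue holder at (410,185). A smaller lookalike greaser stands at (324,248). In the top view these are at (232,245), (415,256) and (302,245).

```bash
sed -i 's/^def cloud(f):/from scipy.spatial.transform import Rotation as Ro\ndef cloud(f):/; s/W=P@f\[.R.\].T/Rm=Ro.from_quat(f["R"]).as_matrix() if f["R"].size==4 else f["R"]\n    W=P@Rm.T/' h.py
python3 - <<'E'
from h import *
s=get('scene0');t=get('top0')
a=cv2.resize(s['im'][225:325,225:345],None,fx=4,fy=4,interpolation=cv2.INTER_CUBIC)
b=cv2.resize(t['im'][205:280,200:280],None,fx=4,fy=4,interpolation=cv2.INTER_CUBIC)
c=np.zeros((400,800,3),np.uint8); c[:400,:480]=a; c[:300,480:]=b
cv2.imwrite('pics/crop1.png',c[...,::-1])
for n,f in(('s',s),('t',t)):
    W=cloud(f); im=f['im'].astype(int); hsv=cv2.cvtColor(f['im'],cv2.COLOR_RGB2HSV).astype(int)
    H,S,V=hsv[...,0],hsv[...,1],hsv[...,2]
    on=(W[...,2]>3)&(W[...,0]>200)
    for nm,m in (('yellow',(abs(H-29)<5)&(S>180)&(V>120)),('red',((H<6)|(H>174))&(S>150)&(V>80)),('blue',(abs(H-108)<10)&(S>150)),('green',(abs(H-75)<12)&(S>120))):
        m=m&on; k,l,st,_=cv2.connectedComponentsWithStats(m.astype(np.uint8))
        for i in range(1,k):
            if st[i,4]>15:
                p=W[l==i]; print(n,nm,st[i],np.nanmedian(p,0).round(),np.nanpercentile(p,3,axis=0).round(),np.nanpercentile(p,97,axis=0).round())
E
```

```text
s yellow [246 274  54  14 477] [452. 322. 107.] [411. 299.  92.] [483. 349. 110.]
s red [388 133  19  14  88] [ 548. -216.   45.] [ 522. -224.   37.] [ 574. -212.   50.]
s red [408 169  13  16 146] [415. -89.  93.] [408. -98.  72.] [426. -86. 115.]
s red [321 245   7   9  51] [449. 181.  59.] [444. 175.  46.] [454. 183.  72.]
s red [288 272   5  10  32] [421. 302. 132.] [418. 297. 118.] [428. 305. 136.]
s red [222 358   9  32 152] [417. 479.  12.] [400. 458.   9.] [435. 497.  15.]
t red [462 188   5  25 124] [ 548. -221.   45.] [ 521. -227.   38.] [ 576. -217.   49.]
t red [168 250  22  20  82] [421. 473.  11.] [404. 451.   6.] [442. 493.  14.]
t red [235 258   6   5  23] [424. 297. 132.] [420. 293. 130.] [429. 303. 135.]
```

View pics/crop1.png

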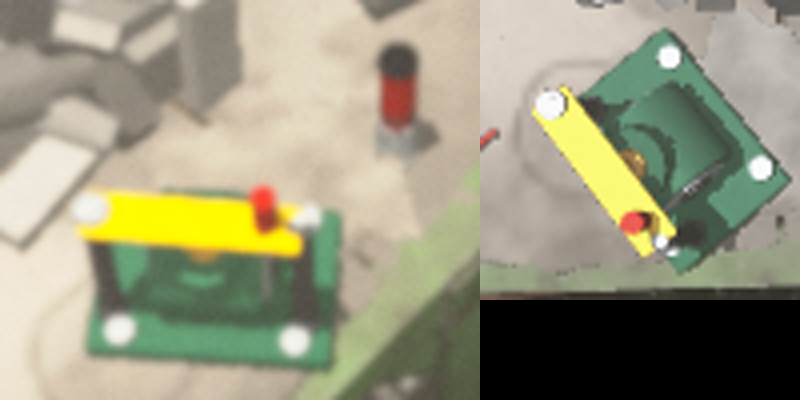

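```bash
python3 - <<'E'
from h import *
st=state(); print(st['eef_rot'],Ro.from_quat(st['eef_rot']).as_matrix().round(3).tolist(),st['grip_width'])
s=get('scene0');t=get('top0')
for n,f in(('s',s),('t',t)):
    W=cloud(f); im=f['im'].astype(int)
    y=(im[...,0]>150)&(im[...,1]>140)&(im[...,2]<110)&(abs(W[...,0]-450)<80)&(abs(W[...,1]-320)<80)&(abs(W[...,2]-107)<9)
    p=W[y]; c=p.mean(0); r=cv2.minAreaRect(p[:,:2].astype(np.float32)); print(n,'strap',len(p),c.round(1),r)
    # tall things around greaser
    g=(W[...,2]>116)&(W[...,2]<140)&(abs(W[...,0]-415)<50)&(abs(W[...,1]+95)<50); p=W[g]
    print('cap',len(p),p.mean(0).round(1),p.min(0).round(),p.max(0).round(), cv2.minEnclosingCircle(p[:,:2].astype(np.float32)))
    g=(W[...,2]>26)&(W[...,2]<38)&(abs(W[...,0]-415)<60)&(abs(W[...,1]+95)<60)&(im[...,2]>im[...,0]+40); p=W[g]
    print('holder',len(p),p.mean(0).round(1), cv2.minEnclosingCircle(p[:,:2].astype(np.float32)))
W=cloud(t)
for u,v in((217,231),(218,231),(238,260),(235,258),(245,265),(247,219),(270,247)): print((u,v),W[v,u].round(1))
E
```

```text
[ 9.92941651e-01  1.18600091e-01 -2.47796909e-05 -9.46416394e-04] [[0.972, 0.236, -0.0], [0.236, -0.972, 0.002], [0.0, -0.002, -1.0]] 1.0001687079670496
s strap 509 [449.6 321.1 107.2] ((450.8160705566406, 320.03802490234375), (101.77996063232422, 25.681726455688477), 38.135414123535156)
cap 154 [420.1 -98.  126.4] [ 405. -117.  116.] [437. -85. 132.] ((421.683349609375, -100.15260314941406), 17.732751846313477)
holder 107 [416.6 -88.3  31.9] ((420.7857666015625, -99.06476593017578), 26.5504207611084)
t strap 48 [440.5 302.5 105.7] ((449.61273193359375, 317.2757568359375), (97.46055603027344, 23.40266990661621), 36.52315902709961)
cap 190 [ 420.4 -102.8  126.7] [ 404. -118.  121.] [436. -88. 132.] ((420.18267822265625, -103.46575927734375), 16.39130401611328)
holder 96 [421.5 -95.3  32. ] ((420.85992431640625, -103.50540161132812), 26.637168884277344)
(217, 231) [488.5 348.1 110.6]
(218, 231) [488.4 346.  110.2]
(238, 260) [424.5 297.3 132.4]
(235, 258) [428.3 308.8 109.3]
(245, 265) [412.6 286.4 112.2]
(247, 219) [519.6 299.8  14.4]
(270, 247) [450.  244.1  17.4]
```

Things that could be taken for the greaser: (a) large red/black tool in the blue holder, scene (410,185), cap top at z≈127, ⌀≈33; (b) small red/black tool at (324,248), about 75 mm tall; (c) red handles at scene (400,140) and (227,370). (a) fits the description (120 mm long, in the holder). The knob at about (424,299,120) and the strap at z≈107 match the given heights. Moving above the knob now.

Call:
play_rows:
  targets:
    - [[0.25, 0.43, 0], [0, 0, 0.118]]
    - [[0.25, 0.43, 0], [0, 0, 0.118]]
    - [[0.25, 0.43, 0], [0, 0, 0.118]]
    - [[0.25, 0.43, 0], [0, 0, 0.118]]
    - [[0.25, 0.43, 0], [0, 0, 0.118]]
    - [[0.25, 0.43, 0], [0, 0, 0.118]]
    - [[0.25, 0.43, 0], [0, 0, 0.118]]
    - [[0.25, 0.43, 0], [0, 0, 0.118]]
    - [[0.25, 0.43, 0], [0, 0, 0.118]]
    - [[0.25, 0.43, 0], [0, 0, 0.118]]
  hand: 0.4

```text
clock: 1.35
eef_pos: [403.4, -200.1, 230.9]
eef_rot: [0.535, 0.845, 0.0, -0.0]
ft_force: [0.3, 0.3, -0.8]
grip_width: 0.403
gripper_force: 0.0
```

Call:
play_rows:
  targets:
    - [[0.02, 0.5, 0], [0, 0, 0.118]]
    - [[0.02, 0.5, 0], [0, 0, 0.118]]
    - [[0.02, 0.5, 0], [0, 0, 0.118]]
    - [[0.02, 0.5, 0], [0, 0, 0.118]]
    - [[0.02, 0.5, 0], [0, 0, 0.118]]
    - [[0.02, 0.5, 0], [0, 0, 0.118]]
    - [[0.02, 0.5, 0], [0, 0, 0.118]]
    - [[0.02, 0.5, 0], [0, 0, 0.118]]
    - [[0.02, 0.5, 0], [0, 0, 0.118]]
    - [[0.02, 0.5, 0], [0, 0, 0.118]]

```text
clock: 2.6
eef_pos: [422.6, 299.9, 230.9]
eef_rot: [-0.316, 0.949, -0.0, -0.0]
ft_force: [0.7, 0.2, 0.6]
grip_width: 0.398
gripper_force: 0.0
```

Call:
play_rows:
  targets:
    - [[0, 0, 0], [0, 0, 0]]
    - [[0, 0, 0], [0, 0, 0]]

```text
clock: 2.85
eef_pos: [422.7, 298.0, 230.7]
eef_rot: [-0.313, 0.95, -0.0, -0.001]
ft_force: [0.0, 0.6, 0.0]
grip_width: 0.396
gripper_force: 0.0
```

```bash
python3 - <<'E'
from h import *
f=load('wrist','w1'); W=cloud(f); st=state()
R=Ro.from_quat(st['eef_rot']).as_matrix(); print(st['clock'],st['eef_pos'],np.round(R,3).tolist(),np.round(st['joint_positions'],2),st['grip_width'],st['ft_force'])
im=f['im'].astype(int)
m=(im[...,0]>110)&(im[...,1]<70)&(im[...,2]<80)&(W[...,2]>110)&(W[...,2]<145)
p=W[m]; print('knob',len(p)); 
if len(p): print(np.median(p,0),p.min(0),p.max(0), np.argwhere(m).mean(0))
E
```

```text
2.9 [422.89888865 297.55980154 230.87910763] [[-0.805, -0.593, -0.001], [-0.593, 0.805, -0.001], [0.001, -0.0, -1.0]] [ 0.51 -0.17  1.94 -0.    1.37 -1.7 ] 0.4025249061051763 [ 0.3277239  -0.09136354  0.45270729]
knob 170
[425.39663594 298.77412672 130.17368473] [419.73918711 294.82517665 110.05213944] [431.04774781 305.95419279 132.66765708] [199.04117647 313.01764706]
```

View pics/w1.png

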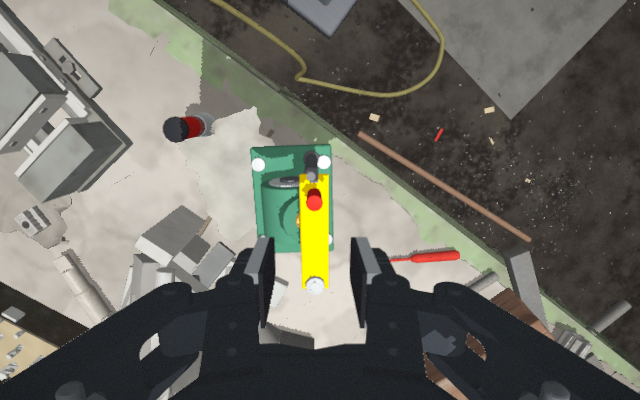

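The wrist view shows the knob at (314,200), between the two fingers, with the strap in line with the tool x axis and the hinge cap at (314,285). The measured knob position is about (425,300). I'll lower the fingers around it.

Call:
play_rows:
  targets:
    - [[0.02, 0.02, -0.4], [0, 0, 0]]
    - [[0, 0, -0.4], [0, 0, 0]]
    - [[0, 0, -0.25], [0, 0, 0]]
    - [[0, 0, -0.13], [0, 0, 0]]
    - [[0, 0, 0], [0, 0, 0]]

```text
clock: 3.52
eef_pos: [424.9, 299.4, 112.8]
eef_rot: [-0.312, 0.95, -0.0, -0.001]
ft_force: [0.7, 0.6, 0.4]
grip_width: 0.402
gripper_force: 0.0
```

Call:
play_rows:
  targets:
    - [[0, 0, 0], [0, 0, 0]]
    - [[0, 0, 0], [0, 0, 0]]
  hand: 0.22

```text
clock: 3.78
eef_pos: [426.0, 300.7, 114.9]
eef_rot: [-0.313, 0.95, 0.0, 0.001]
ft_force: [1.1, -0.3, 0.1]
grip_width: 0.22
gripper_force: 0.0
```

```bash
python3 - <<'E'
import numpy as np
H=np.array([490.,349.]); a0=np.deg2rad(217.2); p0=H+82*np.array([np.cos(a0),np.sin(a0)])
prev=p0;print(p0)
for k in range(1,15):
    a=a0-0.12*k; p=H+82*np.array([np.cos(a),np.sin(a)]); print(k,((p-prev)/100).round(3),p.round()); prev=p
E
```

```text
[424.68454672 299.42287258]
1 [-0.055  0.082] [419. 308.]
2 [-0.044  0.088] [415. 316.]
3 [-0.034  0.092] [411. 326.]
4 [-0.022  0.096] [409. 335.]
5 [-0.011  0.098] [408. 345.]
6 [0.001 0.098] [408. 355.]
7 [0.013 0.098] [409. 365.]
8 [0.024 0.095] [412. 374.]
9 [0.036 0.092] [415. 383.]
10 [0.046 0.087] [420. 392.]
11 [0.056 0.081] [426. 400.]
12 [0.066 0.073] [432. 407.]
13 [0.074 0.065] [440. 414.]
14 [0.081 0.056] [448. 419.]
```

Call:
play_rows:
  targets:
    - [[-0.055, 0.08, 0], [0, 0, -0.08]]
    - [[-0.045, 0.09, 0], [0, 0, -0.08]]
    - [[-0.035, 0.09, 0], [0, 0, -0.08]]
    - [[-0.02, 0.095, 0], [0, 0, -0.08]]
    - [[-0.01, 0.1, 0], [0, 0, -0.08]]
    - [[0, 0.1, 0], [0, 0, -0.08]]
    - [[0.01, 0.1, 0], [0, 0, -0.08]]
    - [[0.025, 0.095, 0], [0, 0, -0.08]]

```text
clock: 4.78
eef_pos: [412.3, 375.8, 114.2]
eef_rot: [0.163, 0.987, 0.0, 0.0]
ft_force: [0.3, -0.9, 0.6]
grip_width: 0.218
gripper_force: 0.5
```

Call:
play_rows:
  targets:
    - [[0.035, 0.09, 0], [0, 0, -0.08]]
    - [[0.045, 0.085, 0], [0, 0, -0.08]]
    - [[0.055, 0.08, 0], [0, 0, -0.08]]
    - [[0.065, 0.075, 0], [0, 0, -0.08]]
    - [[0.075, 0.065, 0], [0, 0, -0.08]]
    - [[0.08, 0.055, 0], [0, 0, -0.08]]
    - [[0.085, 0.045, 0], [0, 0, -0.08]]
    - [[0, 0, 0], [0, 0, 0]]

```text
clock: 5.78
eef_pos: [456.7, 425.3, 114.1]
eef_rot: [0.549, 0.836, 0.001, 0.0]
ft_force: [0.0, 0.3, -0.6]
grip_width: 0.221
gripper_force: 0.0
```

```bash
python3 - <<'E'
from h import *
st=state(); print(st['clock'],st['eef_pos'],np.round(st['joint_positions'],2),st['ft_force'])
s=load('scene','s2');w=load('wrist','w2')
a=cv2.resize(s['im'][225:325,205:325],None,fx=4,fy=4,interpolation=cv2.INTER_CUBIC)
b=cv2.resize(w['im'],(320,200))
c=np.zeros((400,800,3),np.uint8); c[:,:480]=a; c[:200,480:]=b
cv2.imwrite('pics/crop2.png',c[...,::-1])
E
```

```text
5.775 [456.69462384 425.33289269 114.11277384] [ 0.66  0.16  1.81 -0.    1.17  0.26] [ 0.03012348  0.30047502 -0.5587778 ]
```

View pics/crop2.png

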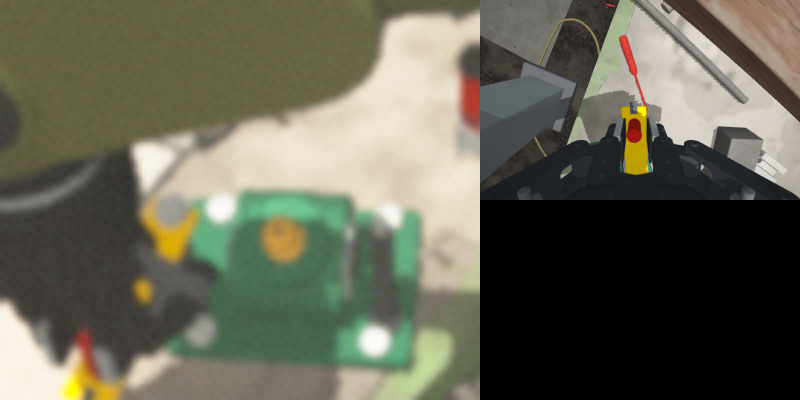

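The hasp is swung well off: the strap is seen at crop (170,215)–(75,390) and the brass nipple at (284,240) is bare. I'll raise the arm and look at the nipple from close by.

Call:
play_rows:
  targets:
    - [[0, 0, 0.3], [0, 0, 0]]
    - [[0, 0, 0.4], [0, 0, 0]]
    - [[0, -0.3, 0.4], [0, 0, 0]]
    - [[0, -0.4, 0.2], [0, 0, 0]]
    - [[0, -0.3, 0], [0, 0, 0]]
    - [[0, 0, 0], [0, 0, 0]]
    - [[0, 0, 0], [0, 0, 0]]
    - [[0, 0, 0], [0, 0, 0]]
  hand: 0.8

```text
clock: 6.88
eef_pos: [455.8, 325.5, 242.9]
eef_rot: [0.549, 0.836, -0.0, -0.0]
ft_force: [0.1, -0.0, -0.2]
grip_width: 0.801
gripper_force: 0.0
```

```bash
python3 - <<'E'
from h import *
st=state(); print(st['clock'],st['eef_pos'],np.round(st['joint_positions'],2))
w=load('wrist','w3'); W=cloud(w); print(w['eye'])
t=load('top','t3');load('scene','s3')
im=w['im'].astype(int)
hsv=cv2.cvtColor(w['im'],cv2.COLOR_RGB2HSV).astype(int)
m=(abs(hsv[...,0]-18)<7)&(hsv[...,1]>120)&(W[...,2]>76)&(W[...,2]<103)&(np.hypot(W[...,0]-450,W[...,1]-322)<40)
p=W[m];print(len(p),p.mean(0),p.min(0),p.max(0),np.argwhere(m).mean(0))
c=w['im']; cv2.imwrite('pics/c3.png',cv2.resize(c[60:340,180:480],None,fx=2,fy=2,interpolation=cv2.INTER_CUBIC)[...,::-1])
E
```

```text
6.875 [455.81857637 325.49761808 242.9027763 ] [ 0.52 -0.08  1.84  0.    1.38  0.12]
[430.49386051 386.03483212 384.94748689]
344 [454.37613422 318.20357986  91.74942386] [444.55872556 305.30089817  76.20170199] [465.32339963 327.22882736  99.56521336] [188.29651163 306.68895349]
```

View pics/c3.png

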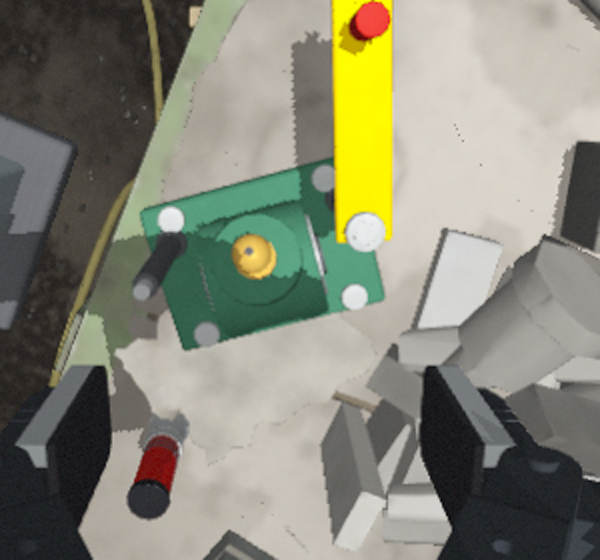

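The crop shows the brass head at (254,257) on the round green boss. The hasp swings away to the top right with its knob at (370,20), and the catch post is at (155,260). Next I'll fit the ball head, the boss plane and the block yaw.

```bash
python3 - <<'E'
from h import *
from scipy.optimize import least_squares
# block yaw from closed strap
w=get('w1');W=cloud(w);im=w['im'].astype(int)
y=(im[...,0]>150)&(im[...,1]>140)&(im[...,2]<110)&(W[...,2]>98)&(W[...,2]<112)&(abs(W[...,0]-450)<80)
p=W[y];print('strap closed',p.mean(0).round(1),cv2.minAreaRect(p[:,:2].astype(np.float32)))
for tag in('w3','s3','t3'):
    f=get(tag);W=cloud(f);im=f['im'].astype(int);hsv=cv2.cvtColor(f['im'],cv2.COLOR_RGB2HSV).astype(int)
    near=(np.hypot(W[...,0]-450,W[...,1]-322)<50)
    m=(abs(hsv[...,0]-18)<8)&(hsv[...,1]>110)&(W[...,2]>86)&(W[...,2]<105)&near
    p=W[m]
    if len(p)<8: print(tag,'few',len(p));continue
    r=least_squares(lambda c:np.linalg.norm(p-c,axis=1)-9,p.mean(0)-[0,0,8],loss='soft_l1',f_scale=.7)
    c=r.x; print(tag,'ball',len(p),c.round(1),'rms',np.sqrt(np.mean((np.linalg.norm(p-c,axis=1)-9)**2)).round(2))
    yaw=np.deg2rad(37.5-90); n=np.array([-np.sin(.38)*np.cos(yaw),-np.sin(.38)*np.sin(yaw),np.cos(.38)])
    for it in range(4):
        o=c-17*n; d=W-o; h=d@n; rad=np.sqrt(np.maximum((d**2).sum(-1)-h**2,0))
        b=(rad>11.5)&(rad<20)&(abs(h)<5)&(hsv[...,0]>60)&(hsv[...,0]<95)
        q=W[b]; A=np.c_[q[:,:2],np.ones(len(q))]
        r=least_squares(lambda x:A@x-q[:,2],[0,0,70],loss='soft_l1',f_scale=.7).x
        n2=np.array([-r[0],-r[1],1]);n2/=np.linalg.norm(n2)
    print('  boss',len(q),'n',n2.round(3),'tilt',np.arccos(n2[2]).round(3),'az',np.rad2deg(np.arctan2(n2[1],n2[0])).round(1),'nominal n',n.round(3),'o',o.round(1),'head h over plane',((c-np.array([0,0,r[2]]))@n2).round(1))
E
```

```text
strap closed [452.3 320.7 105. ] ((453.8358154296875, 321.7362060546875), (103.22163391113281, 23.42034149169922), 37.020809173583984)
w3 ball 291 [453.3 318.4  88.6] rms 2.15
  boss 882 n [-0.228  0.292  0.929] tilt 0.38 az 128.0 nominal n [-0.226  0.294  0.929] o [457.1 313.4  72.8] head h over plane 17.0
s3 ball 69 [451.  316.5  91. ] rms 5.13
  boss 133 n [-0.21   0.271  0.939] tilt 0.35 az 127.8 nominal n [-0.226  0.294  0.929] o [454.8 311.5  75.2] head h over plane 17.3
t3 ball 42 [450.4 316.9  90. ] rms 5.5
  boss 109 n [-0.224  0.285  0.932] tilt 0.371 az 128.1 nominal n [-0.226  0.294  0.929] o [454.2 311.9  74.2] head h over plane 18.2
```

Call:
play_rows:
  targets:
    - [[-0.035, -0.43, 0], [0, 0, 0]]
    - [[-0.035, -0.43, 0], [0, 0, 0]]
    - [[-0.035, -0.43, 0], [0, 0, 0]]
    - [[-0.035, -0.43, 0], [0, 0, 0]]
    - [[-0.035, -0.43, 0], [0, 0, 0]]
    - [[-0.035, -0.43, 0], [0, 0, 0]]
    - [[-0.035, -0.43, 0], [0, 0, 0]]
    - [[-0.035, -0.43, 0], [0, 0, 0]]
    - [[-0.035, -0.43, 0], [0, 0, 0]]
    - [[-0.035, -0.4, 0], [0, 0, 0]]
  hand: 0.65

```text
clock: 8.28
eef_pos: [421.0, -103.4, 243.4]
eef_rot: [0.549, 0.836, 0.0, 0.0]
ft_force: [-0.1, 0.2, -0.8]
grip_width: 0.653
gripper_force: 0.0
```

Call:
play_rows:
  targets:
    - [[0, 0, 0], [0, 0, 0]]
    - [[0, 0, 0], [0, 0, 0]]
    - [[0, 0, 0], [0, 0, 0]]

```text
clock: 8.65
eef_pos: [421.3, -101.2, 243.2]
eef_rot: [0.549, 0.836, 0.0, -0.0]
ft_force: [0.3, 0.2, -1.1]
grip_width: 0.647
gripper_force: 0.0
```

```bash
python3 - <<'E'
from h import *
st=state(); print(st['clock'],st['eef_pos'],np.round(st['joint_positions'],2))
w=load('wrist','w4');
for tag in('w4','top0'):
    W=cloud(get(tag))
    for lo,hi in((121,131),(28,36),(10,24)):
        g=(W[...,2]>lo)&(W[...,2]<hi)&(np.hypot(W[...,0]-420,W[...,1]+102)<45); p=W[g]
        if len(p)>3: print(tag,lo,len(p),p.mean(0).round(1),cv2.minEnclosingCircle(p[:,:2].astype(np.float32)))
    d=np.hypot(W[...,0]-420,W[...,1]+102); g=(W[...,2]>45)&(W[...,2]<200)&(d>24)&(d<90); p=W[g]
    print('obst',len(p), p.min(0).round() if len(p) else '', p.max(0).round() if len(p) else '')
E
```

```text
8.65 [ 421.25203428 -101.2325471   243.23329874] [-0.36 -0.39  2.09  0.    1.44 -0.77]
w4 121 1284 [ 423.1 -100.   125.5] ((423.4371337890625, -100.59354400634766), 16.400066375732422)
w4 28 458 [419.8 -92.7  31.3] ((423.849609375, -101.7926254272461), 26.86599349975586)
w4 10 200 [420.9 -91.1  15.2] ((431.40020751953125, -97.49479675292969), 33.3791618347168)
obst 1228 [ 477. -157.   45.] [510. -79.  59.]
top0 121 187 [ 420.3 -102.7  126.7] ((420.18267822265625, -103.46575927734375), 16.39130401611328)
top0 28 103 [421.5 -95.5  32.1] ((420.7366638183594, -103.17644500732422), 26.620685577392578)
top0 10 76 [427.  -94.   15.3] ((428.28204345703125, -99.47293853759766), 36.51303482055664)
obst 289 [ 475. -160.   45.] [510. -79.  62.]
```

View pics/w4.png

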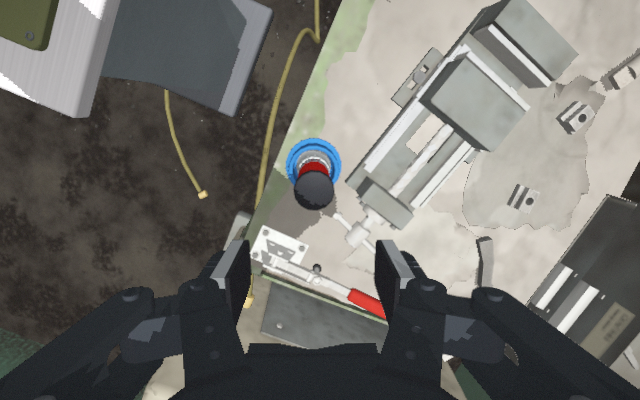

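The wrist view shows the black cap at (314,190) in the blue holder, centred between the fingers. The vise jaw and the other loose parts are all lower than the planned finger height. I'll descend and grip.

Call:
play_rows:
  targets:
    - [[0.02, 0.005, -0.4], [0, 0, 0]]
    - [[0, 0, -0.5], [0, 0, 0]]
    - [[0, 0, -0.4], [0, 0, 0]]
    - [[0, 0, -0.24], [0, 0, 0]]
    - [[0, 0, -0.1], [0, 0, 0]]
    - [[0, 0, 0], [0, 0, 0]]
    - [[0, 0, 0], [0, 0, 0]]

```text
clock: 9.57
eef_pos: [424.2, -101.9, 80.8]
eef_rot: [0.549, 0.836, 0.0, 0.001]
ft_force: [-0.3, -0.0, 0.9]
grip_width: 0.647
gripper_force: 0.0
```

Call:
play_rows:
  targets:
    - [[0, 0, 0], [0, 0, 0]]
    - [[0, 0, 0], [0, 0, 0]]
    - [[0, 0, 0], [0, 0, 0]]
    - [[0, 0, 0], [0, 0, 0]]
    - [[0, 0, 0], [0, 0, 0]]
    - [[0, 0, 0], [0, 0, 0]]
  hand: 0
  force: 90

```text
clock: 10.32
eef_pos: [423.9, -102.2, 80.6]
eef_rot: [0.55, 0.835, 0.0, 0.001]
ft_force: [-1.0, -0.8, 5.7]
grip_width: 0.335
gripper_force: 93.9
```

Call:
play_rows:
  targets:
    - [[0, 0, 0.1], [0, 0, 0]]
    - [[0, 0, 0.2], [0, 0, 0]]
    - [[0, 0, 0.3], [0, 0, 0]]
    - [[0, 0, 0.4], [0, 0, 0]]
    - [[0, 0, 0.4], [0, 0, 0]]
    - [[0, 0, 0.2], [0, 0, 0]]
    - [[0, 0, 0], [0, 0, 0]]
    - [[0, 0, 0], [0, 0, 0]]

```text
clock: 11.32
eef_pos: [422.1, -101.3, 237.1]
eef_rot: [0.55, 0.835, -0.0, -0.002]
ft_force: [-0.3, 0.1, -3.4]
grip_width: 0.337
gripper_force: 95.4
```

```bash
python3 - <<'E'
from h import *
st=state(); R=Ro.from_quat(st['eef_rot']).as_matrix(); tcp=np.array(st['eef_pos']); print(st['clock'],tcp,st['ft_force'],st['grip_width'],st['gripper_force'])
for n in('wrist','scene','top'):
    f=load(n,n[0]+'5'); W=cloud(f); L=(W-tcp)@R
    g=(np.hypot(L[...,0],L[...,1])<30)&(L[...,2]>2)&(L[...,2]<100); p=L[g]
    print(n,len(p),'max z',np.nanpercentile(p[:,2],[90,97,99]).round(1) if len(p) else '')
    for a in range(5,85,10):
        q=p[(p[:,2]>=a)&(p[:,2]<a+10)]
        if len(q)>6:
            v=tcp@R-(f['eye']@R); v=-v[:2]/np.linalg.norm(v[:2]); s=np.array([-v[1],v[0]])
            e=q[:,:2]@s; print(a,len(q),'side extents',np.percentile(e,[2,98]).round(1),'front',np.percentile(q[:,:2]@v,95).round(1),'s',s.round(2))
f=get('s5');cv2.imwrite('pics/c5.png',cv2.resize(f['im'][90:240,330:480],None,fx=4,fy=4,interpolation=cv2.INTER_CUBIC)[...,::-1])
E
```

```text
11.325 [ 422.08714465 -101.31990768  237.08095621] [-0.31119815  0.06649163 -3.36257931] 0.33655976700651563 95.39144575595856
wrist 2413 max z [71.3 73.4 74.1]
5 457 side extents [-13.7  14.7] front 16.5 s [-0.01  1.  ]
15 240 side extents [-13.2  14.4] front 16.7 s [-0.01  1.  ]
25 454 side extents [-14.7  15.9] front 17.2 s [-0.01  1.  ]
35 211 side extents [-13.1  15.2] front 17.8 s [-0.01  1.  ]
45 205 side extents [-14.3  15.1] front 17.7 s [-0.01  1.  ]
55 174 side extents [-13.9  15.6] front 17.8 s [-0.01  1.  ]
65 552 side extents [-17.9  19.1] front 19.8 s [-0.01  1.  ]
scene 427 max z [68.1 71.  73.2]
5 61 side extents [-15.1  13.2] front 17.2 s [0.04 1.  ]
15 51 side extents [-15.2  13.6] front 16.7 s [0.04 1.  ]
25 66 side extents [-15.9  13.8] front 18.3 s [0.04 1.  ]
35 54 side extents [-16.6  14.6] front 17.4 s [0.04 1.  ]
45 57 side extents [-15.9  14.4] front 17.3 s [0.04 1.  ]
55 58 side extents [-17.   14.3] front 19.2 s [0.04 1.  ]
65 67 side extents [-18.4  16.9] front 20.2 s [0.04 1.  ]
top 187 max z [71.1 73.2 74.9]
5 21 side extents [-15.5   6.1] front 13.6 s [-0.51  0.86]
15 15 side extents [-17.3   6.2] front 14.0 s [-0.51  0.86]
25 31 side extents [-17.1   9.5] front 14.7 s [-0.51  0.86]
35 18 side extents [-18.4   9.8] front 14.6 s [-0.51  0.86]
45 17 side extents [-16.6  12.2] front 15.4 s [-0.51  0.86]
55 17 side extents [-16.9  12.1] front 14.6 s [-0.51  0.86]
65 61 side extents [-21.5  15.2] front 16.7 s [-0.51  0.86]
```

View pics/c5.png

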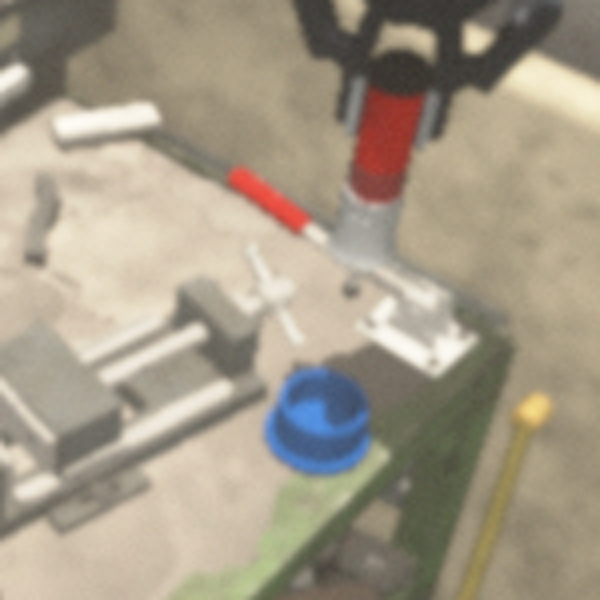

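The crop shows the greaser gripped on its red part, upright, with the blue holder empty at (318,420). The mouth lies about 74 mm beyond the TCP. I'll carry it over to the nipple, tilting on the way.

Call:
play_rows:
  targets:
    - [[0, 0.25, 0], [0, 0, 0]]
    - [[0.01, 0.45, 0], [-0.022, -0.017, 0]]
    - [[0.01, 0.48, 0], [-0.022, -0.017, 0]]
    - [[0.01, 0.48, 0], [-0.022, -0.017, 0]]
    - [[0.01, 0.48, 0], [-0.022, -0.017, 0]]
    - [[0.01, 0.48, 0], [-0.022, -0.017, 0]]
    - [[0.01, 0.48, 0], [-0.022, -0.017, 0]]
    - [[0.01, 0.48, 0], [-0.022, -0.017, 0]]
    - [[0, 0.48, 0], [-0.022, -0.017, 0]]
    - [[0, 0.45, 0], [-0.025, -0.018, 0]]

```text
clock: 12.72
eef_pos: [429.4, 350.9, 238.0]
eef_rot: [0.539, 0.821, -0.063, 0.179]
ft_force: [0.5, -0.4, -2.3]
grip_width: 0.337
gripper_force: 95.4
```

Call:
play_rows:
  targets:
    - [[0, 0, -0.1], [0, 0, 0]]
    - [[0, 0, -0.2], [0, 0, 0]]
    - [[0, 0, -0.19], [0, 0, 0]]
    - [[0, 0, 0], [0, 0, 0]]
    - [[0, 0, 0], [0, 0, 0]]
    - [[0, 0, 0], [0, 0, 0]]

```text
clock: 13.48
eef_pos: [430.7, 349.4, 191.5]
eef_rot: [0.54, 0.82, -0.061, 0.178]
ft_force: [-0.4, 1.1, -2.2]
grip_width: 0.335
gripper_force: 95.5
```

```bash
cat > chk.py <<'E'
from h import *
o=np.array([457.1,313.4,72.8]);n=np.array([-.226,.294,.929])
def rep(off=(0.5,0.3,74)):
    st=state(); R=Ro.from_quat(st['eef_rot']).as_matrix(); tcp=np.array(st['eef_pos'])
    m=tcp+R@np.array(off); d=m-o; h=d@n; lat=d-h*n
    print('t',st['clock'],'tcp',tcp.round(1),'rim h',h.round(1),'lateral err world',lat.round(1),'F',np.round(st['ft_force'],1),'along n',(np.array(st['ft_force'])@n).round(1),'grip',round(st['grip_width'],3),st['gripper_force'])
    c=np.cross(R[:,2],-n); print('turn needed rotvec (share)',(c/1.5).round(4),'q',np.round(st['joint_positions'],2)); return R,tcp
E
python3 - <<'E'
from chk import *
R,tcp=rep()
for nm in('wrist','scene','top'):
    f=load(nm,nm[0]+'6'); W=cloud(f); L=(W-tcp)@R
    g=(np.hypot(L[...,0],L[...,1])<30)&(L[...,2]>2)&(L[...,2]<85); p=L[g]
    v=(f['eye']-tcp)@R; v=v[:2]/np.linalg.norm(v[:2]); s=np.array([-v[1],v[0]])
    for a in(5,25,45,65):
        q=p[(p[:,2]>=a)&(p[:,2]<a+12)]
        if len(q)>6: print(nm,a,len(q),np.percentile(q[:,:2]@s,[2,98]).round(1),'front',np.percentile(q[:,:2]@v,95).round(1),'s',s.round(2),'zmax',q[:,2].max().round(1))
a=cv2.resize(get('w6')['im'][60:260,220:420],(400,400),interpolation=cv2.INTER_CUBIC)
b=cv2.resize(get('s6')['im'][215:315,230:330],(400,400),interpolation=cv2.INTER_CUBIC)
cv2.imwrite('pics/c6.png',np.hstack([a,b])[...,::-1])
E
```

```text
t 13.475 tcp [430.7 349.4 191.5] rim h 52.8 lateral err world [ 2.4 -0.7  0.8] F [-0.4  1.1 -2.2] along n -1.7 grip 0.335 95.53139336407185
turn needed rotvec (share) [-0.0006  0.0005 -0.0003] q [ 0.77 -0.02  1.9  -0.39  1.32  0.47]
wrist 5 503 [-13.8  14.7] front 16.8 s [-0.01  1.  ] zmax 16.8
wrist 25 512 [-14.9  15.7] front 17.8 s [-0.01  1.  ] zmax 37.0
wrist 45 238 [-14.2  15.1] front 18.1 s [-0.01  1.  ] zmax 57.0
wrist 65 560 [-18.1  18.9] front 20.1 s [-0.01  1.  ] zmax 76.4
scene 5 15 [-1.5 13.8] front 16.6 s [0.84 0.53] zmax 16.2
scene 25 29 [-7.1 15.1] front 17.9 s [0.84 0.53] zmax 36.9
scene 45 21 [-11.   13.7] front 18.0 s [0.84 0.53] zmax 56.6
scene 65 53 [-12.2  17.9] front 20.2 s [0.84 0.53] zmax 73.5
top 5 52 [-11.9  16. ] front 14.1 s [ 0.01 -1.  ] zmax 16.6
top 25 63 [-13.2  17.8] front 15.0 s [ 0.01 -1.  ] zmax 36.4
top 45 54 [-12.   18.1] front 16.2 s [ 0.01 -1.  ] zmax 56.8
top 65 78 [-15.4  20.9] front 17.8 s [ 0.01 -1.  ] zmax 76.5
```

View pics/c6.png

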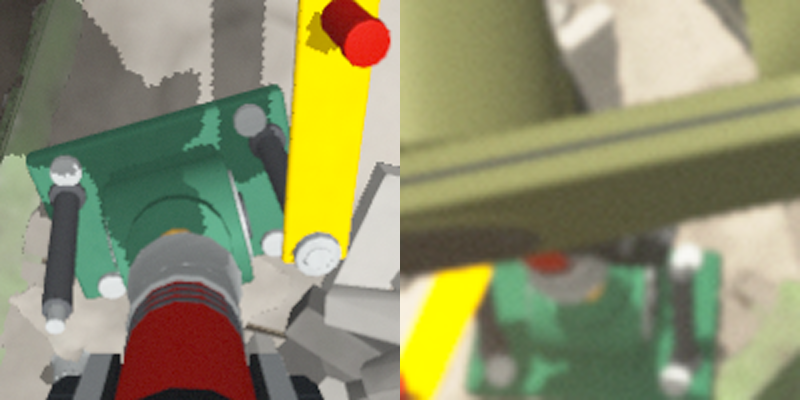

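The left half (wrist) shows the greaser's nose lined up over the boss, with the brass head just peeking out at (175,232); the hasp is clear at the right. The orientation is within 0.001 rad, so I'll advance along the axis.

Call:
play_rows:
  targets:
    - [[-0.017, 0.005, 0], [0, 0, 0]]
    - [[0.017, -0.022, -0.07], [0, 0, 0]]
    - [[0.017, -0.022, -0.07], [0, 0, 0]]
    - [[0.017, -0.022, -0.07], [0, 0, 0]]
    - [[0.017, -0.022, -0.07], [0, 0, 0]]
    - [[0, 0, 0], [0, 0, 0]]
    - [[0, 0, 0], [0, 0, 0]]

```text
clock: 14.5
eef_pos: [435.3, 341.1, 162.4]
eef_rot: [0.54, 0.82, -0.062, 0.178]
ft_force: [-0.0, 1.2, -2.5]
grip_width: 0.337
gripper_force: 95.5
```

```bash
python3 -c "
from chk import *
rep()"
```

```text
t 14.5 tcp [435.3 341.1 162.4] rim h 22.3 lateral err world [ 0.  -0.1  0. ] F [-0.   1.2 -2.5] along n -1.9 grip 0.337 95.53112559020519
turn needed rotvec (share) [ 0.0001 -0.0001  0.0001] q [ 0.75  0.01  1.93 -0.4   1.27  0.48]
```

No contact and zero lateral error, with the rim about 22 mm off the boss. Next: 11 mm further, in small rows.

Call:
play_rows:
  targets:
    - [[0.006, -0.008, -0.026], [0, 0, 0]]
    - [[0.006, -0.008, -0.026], [0, 0, 0]]
    - [[0.006, -0.008, -0.026], [0, 0, 0]]
    - [[0.006, -0.008, -0.026], [0, 0, 0]]
    - [[0, 0, 0], [0, 0, 0]]

```text
clock: 15.12
eef_pos: [438.3, 338.2, 153.0]
eef_rot: [0.54, 0.82, -0.061, 0.179]
ft_force: [-0.1, -0.2, 2.4]
grip_width: 0.34
gripper_force: 95.8
```

```bash
python3 -c "
from chk import *
rep()"
```

```text
t 15.125 tcp [438.3 338.2 153. ] rim h 12.1 lateral err world [0.8 0.1 0.2] F [-0.1 -0.2  2.4] along n 2.2 grip 0.34 95.84045246243477
turn needed rotvec (share) [-0.0004  0.0011 -0.0004] q [ 0.74  0.01  1.94 -0.4   1.25  0.48]
```

Call:
play_rows:
  targets:
    - [[0.0045, -0.006, -0.0185], [0, 0, 0]]
    - [[0.0045, -0.006, -0.0185], [0, 0, 0]]
    - [[0, 0, 0], [0, 0, 0]]

```text
clock: 15.5
eef_pos: [438.9, 336.7, 148.1]
eef_rot: [0.54, 0.821, -0.062, 0.179]
ft_force: [1.3, -0.1, 1.6]
grip_width: 0.328
gripper_force: 95.6
```

```bash
python3 -c "
from chk import *
rep()"
```

```text
t 15.5 tcp [438.9 336.7 148.1] rim h 6.9 lateral err world [0.2 0.  0. ] F [ 1.3 -0.1  1.6] along n 1.1 grip 0.328 95.64489662647247
turn needed rotvec (share) [-0.      0.0004 -0.0001] q [ 0.74  0.02  1.94 -0.4   1.24  0.48]
```

Call:
play_rows:
  targets:
    - [[0.0045, -0.006, -0.0185], [0, 0, 0]]
    - [[0.0045, -0.006, -0.0185], [0, 0, 0]]
    - [[0, 0, 0], [0, 0, 0]]

```text
clock: 15.88
eef_pos: [439.7, 335.7, 145.1]
eef_rot: [0.54, 0.82, -0.062, 0.178]
ft_force: [-1.1, 1.7, 4.5]
grip_width: 0.334
gripper_force: 95.6
```

```bash
python3 -c "
from chk import *
rep()"
```

```text
t 15.875 tcp [439.7 335.7 145.1] rim h 3.7 lateral err world [0.2 0.1 0. ] F [-1.1  1.7  4.5] along n 5.0 grip 0.334 95.611627176404
turn needed rotvec (share) [-0.0002  0.0002 -0.0001] q [ 0.74  0.02  1.94 -0.4   1.24  0.48]
```

Call:
play_rows:
  targets:
    - [[0.0045, -0.006, -0.0185], [0, 0, 0]]
    - [[0.0045, -0.006, -0.0185], [0, 0, 0]]
    - [[0, 0, 0], [0, 0, 0]]

```text
clock: 16.25
eef_pos: [440.4, 335.2, 143.2]
eef_rot: [0.54, 0.82, -0.061, 0.178]
ft_force: [-6.5, 1.7, 12.5]
grip_width: 0.336
gripper_force: 96.5
```

```bash
python3 -c "
from chk import *
rep()"
```

```text
t 16.25 tcp [440.4 335.2 143.2] rim h 1.5 lateral err world [0.4 0.2 0. ] F [-6.5  1.7 12.5] along n 13.6 grip 0.336 96.47909671068192
turn needed rotvec (share) [-0.0007 -0.     -0.0002] q [ 0.74  0.02  1.94 -0.4   1.23  0.48]
```

Call:
play_rows:
  targets:
    - [[0.0045, -0.006, -0.0185], [0, 0, 0]]
    - [[0, 0, 0], [0, 0, 0]]

```text
clock: 16.5
eef_pos: [440.5, 335.2, 143.1]
eef_rot: [0.54, 0.82, -0.061, 0.178]
ft_force: [-11.8, 1.6, 20.3]
grip_width: 0.332
gripper_force: 97.3
```

```bash
python3 -c "
from chk import *
rep()"
```

```text
t 16.5 tcp [440.5 335.2 143.1] rim h 1.5 lateral err world [0.5 0.3 0. ] F [-11.8   1.6  20.3] along n 22.0 grip 0.332 97.25799299776554
turn needed rotvec (share) [-0.0011 -0.0003 -0.0002] q [ 0.74  0.02  1.94 -0.4   1.23  0.48]
```

Call:
play_rows:
  targets:
    - [[-0.008, -0.006, 0], [0, 0, 0]]
    - [[0.0045, -0.006, -0.0185], [0, 0, 0]]
    - [[0, 0, 0], [0, 0, 0]]
    - [[0, 0, 0], [0, 0, 0]]

```text
clock: 17.0
eef_pos: [440.5, 335.1, 143.1]
eef_rot: [0.541, 0.82, -0.06, 0.178]
ft_force: [-15.4, 3.4, 27.7]
grip_width: 0.334
gripper_force: 97.7
```

```bash
python3 - <<'E'
from chk import *
R,tcp=rep(); st=state(); print('torque',np.round(st['ft_torque'],2),'in tool',(R.T@np.array(st['ft_torque'])).round(2))
f=load('wrist','w7'); cv2.imwrite('pics/c7.png',cv2.resize(f['im'][110:260,240:400],(640,600),interpolation=cv2.INTER_CUBIC)[...,::-1])
# greaser axis vs boss plane from the wrist depth
W=cloud(f); L=(W-tcp)@R
for a in range(5,76,10):
    g=(np.hypot(L[...,0],L[...,1])<24)&(L[...,2]>=a)&(L[...,2]<a+10); q=L[g]
    if len(q)>6: print(a,len(q),np.percentile(q[:,1],[2,98]).round(1),'front',np.percentile(q[:,0],95).round(1))
hsv=cv2.cvtColor(f['im'],cv2.COLOR_RGB2HSV).astype(int); d=W-o; h=d@n; rad=np.linalg.norm(d-h[...,None]*n,axis=-1)
b=(rad>20.3)&(rad<22.3)&(abs(h)<4); print('boss ring tool z',b.sum(),np.median(L[b][:,2]) if b.any() else '', 'rim max z',np.percentile(L[(abs(np.hypot(L[...,0],L[...,1])-20)<1)&(L[...,2]>60)&(L[...,2]<80)&(hsv[...,1]<60)][:,2],[50,90,98]).round(1))
E
```

```text
t 17.0 tcp [440.5 335.1 143.1] rim h 1.4 lateral err world [0.6 0.3 0. ] F [-15.4   3.4  27.7] along n 30.2 grip 0.334 97.65712022781372
turn needed rotvec (share) [-0.0023  0.0005 -0.0007] q [ 0.74  0.02  1.95 -0.4   1.23  0.48]
torque [-0.65  1.84 -0.7 ] in tool [ 2.07  0.1  -0.03]
5 453 [-13.9  14.7] front 16.7
15 245 [-13.2  14.1] front 17.0
25 452 [-14.9  15.7] front 17.3
35 213 [-13.6  15.1] front 18.0
45 203 [-14.4  14.8] front 18.0
55 173 [-14.6  15. ] front 17.9
65 664 [-20.1  19.6] front 20.3
75 433 [-22.9  22.7] front 22.1
boss ring tool z 337 75.44232745377639 rim max z [72.9 75.1 75.9]
```

View pics/c7.png

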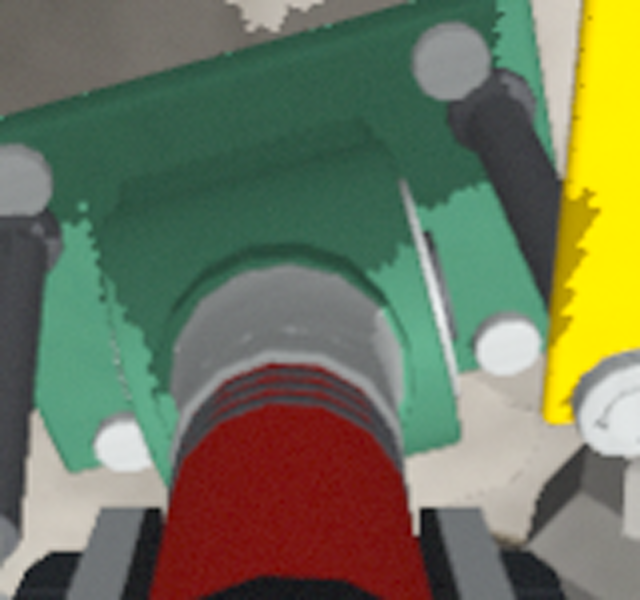

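The rim (tool z≈75.5) lies on the boss face (75.4), and further pushing only raises the force (30 N axial) with no travel. It is seated, square to within 0.004 rad, with the hasp clear. I'll hold for a second to confirm it is stable.

Call:
play_rows:
  targets:
    - [[0, 0, 0], [0, 0, 0]]
    - [[0, 0, 0], [0, 0, 0]]
    - [[0, 0, 0], [0, 0, 0]]
    - [[0, 0, 0], [0, 0, 0]]
    - [[0, 0, 0], [0, 0, 0]]
    - [[0, 0, 0], [0, 0, 0]]
    - [[0, 0, 0], [0, 0, 0]]
    - [[0, 0, 0], [0, 0, 0]]

```text
clock: 18.05
eef_pos: [440.5, 335.1, 143.1]
eef_rot: [0.541, 0.82, -0.06, 0.178]
ft_force: [-14.9, 4.2, 27.0]
grip_width: 0.34
gripper_force: 97.7
```

```bash
python3 -c "
from chk import *
rep(); print(np.max(np.abs(state()['qd'])))
print(hand_in())"
```

```text
t 18.05 tcp [440.5 335.1 143.1] rim h 1.4 lateral err world [0.6 0.3 0. ] F [-14.9   4.2  27. ] along n 29.7 grip 0.34 97.65805453062057
turn needed rotvec (share) [-0.0023  0.0005 -0.0007] q [ 0.74  0.02  1.95 -0.4   1.23  0.48]
0.002484369319184534
the job is handed in; nothing more can be done
None
```

I swung the hasp about 1.75 rad clear and pressed the greaser onto the nipple until its rim rested on the boss. I handed in at 18 s, still gripping the greaser and pushing with about 30 N; I judged it home from the force, the stopped travel and the depth image, as the plunger has no direct reading.

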